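# Hold a radar sensor down in the sprung ring of its tester

## Task

Tilt the tester's screen up to about 50 degrees by its orange tab so that it can be read, and let go of it. Then take the radar sensor with the blue band out of the tray, set it upright, lens down, in the sprung ring of the tester and press it down until the ring is flush, or very nearly, with the blue collar round it. Finish while still holding the sensor pressed down there; leave the green-banded sensor in its pocket and the multimeter and tape roll where they lie.

Things in the scene. Friction and masses are not known exactly. Their poses are not given: they have to be found in the camera images.
- tester: Tester standing on the bench, fixed, 150 x 305 x 79 mm with its screen down. Origin: on the bench under its middle; x points from its front (socket side) to its back, y to its left, z up. An electronics box with the tilting screen is on the left (+y half), the aluminium test head with the sprung ring on the right (-y half): ring axis at y = -85 mm, x = 0. Deck of the test head 55 mm up; the blue collar round the ring (94 mm outside diameter) has its rim 65 mm up.
- screen (a joint): Tilt of the black 112 x 142 mm screen in rad: 0 = lying flat, face up; grows as its far edge is raised; 0.87 = 50 degrees; stop at 1.75. The hinge runs along the tester's y at the screen's near edge. It is stiff (about 0.28 N m, some 2.5 N at the tab) and stays where it is left. At 50 degrees the tip of its tab stands about 175 mm above the bench.
- screen_hinge (a point): Point on the screen's hinge line, straight in front of the middle of the tab, 61 mm above the bench; axes as the tester's.
- screen_tab (a point): Centre of the grip part of the orange tab that stands out from the middle of the screen's far edge, 134 mm from the hinge line. The tab is 14 mm wide (along the hinge line), 9 mm thick and ends 12 mm beyond this point; the screen's edge is 20 mm back from it. Its x axis points away from the hinge, y along the hinge line. Pinched on its two sides it turns between the fingers.
- spring_ring (a joint): How far the sprung ring has been pushed down, m: 0 = up, 14 mm proud of the blue collar; 0.014 = its stop, flush with the collar. It starts to give at about 6 N and takes about 14 N at the stop.
- seat_face (a point): Point on the axis of the sprung ring, level with the ledge inside it, moving with it; 13 mm below the ring's top face, which is 79 mm above the bench when up. The steel ring, 81 mm outside diameter, holds a white plastic seat: straight bore 55 mm wide and 13 mm deep, then the ledge with a 39 mm hole, on which the sensor's housing rests with its lens hanging through.
- sensor_blue_center (a point): Centre of the radar sensor with the blue band (its housing is painted blue round the upper edge), half-way up on its axis; 200 g, 96 mm tall, z along its axis towards the neck. From this centre: lens tip 48 mm below; flat underside of the housing, on which it seats, 36 mm below; metal housing 51 mm in diameter from there to 4 mm below, its lower edge chamfered to 45 mm diameter; round black neck 30 mm in diameter from 3 to 38 mm above; brass stub 14 mm in diameter on top.
- sensor_blue: The same sensor; origin at its lens tip, z along its axis.
- sensor_green: Its twin with a green band, in the other pocket of the tray; origin at its lens tip. To be left there.
- tray: Fixed carrying tray, 196 x 88 x 30 mm; origin on the bench under its middle. Two pockets 104 mm apart along its x, 55.5 mm wide and 12 mm deep, then a ledge with a 39.5 mm hole.
- multimeter: Hand multimeter 146 x 70 x 41 mm lying on the bench, to be left alone; origin at the centre of its underside.
- kapton_roll: Amber tape roll, 62 mm across, 12 mm thick, lying flat, to be left alone; origin at the centre of its underside.
Things that resemble listed ones, but are neither listed nor needed, are in the scene too. Leave any pink look-alike of the sensor_blue alone.

How it is judged (in metres and radians):
On the way, in this order (a step that is already met when the one before it is completed fails the run):
1. the screen stands at 50 degrees, give or take 9, and is let go, with the sensor still in the tray (value of joint screen between 0.716 and 1.03 rad and contact force between the arm and tester below 0.3 N and distance of sensor_blue from where it was at the start of the episode below 0.02 m), for 0.3 s.
2. the blue-banded sensor sits upright on the ledge of the sprung ring (z of sensor_blue_center in the frame of seat_face below 0.0385 m and horizontal distance between sensor_blue and seat_face below 0.004 m and angle between sensor_blue's own z axis and vertical below 0.1 rad), for 0.1 s.
At the end, for the whole second after the job is handed in: Fingers hold the blue sensor down: ring at most 3.5 mm above flush, over 6 N on its ledge, seated to 2.5 mm, centred to 4 mm, upright to 0.1 rad, still; robot not touching the ring; screen at 50 degrees, give or take 9; green sensor within 15 mm of its place (all of step 2 and value of joint spring_ring above 0.0105 m and contact force between sensor_blue and spring_ring above 6 N and contact force between the fingers and sensor_blue above 4 N and contact force between the arm and spring_ring below 0.3 N and linear speed of sensor_blue below 0.02 m/s and value of joint screen between 0.716 and 1.03 rad and distance of sensor_green from where it was at the start of the episode below 0.015 m); the arm keeps its last pose, push and grip.
It fails at once if the green-banded sensor is lifted or knocked out of place (distance of sensor_green from where it was at the start of the episode above 0.02 m).
It fails at once if the multimeter or tape roll is shifted (distance of any of multimeter, kapton_roll from where it was at the start of the episode above 0.02 m).
It also fails if it takes over 54 s, if anything falls off the work surface, if the arm or the gripper's body presses on something with over 40 N, if the wrist force passes 120 N, or if a joint passes its speed limit or range.

## Robot

A 7-joint arm with a two-finger parallel gripper is mounted at the origin on a cart in front of the work surface, level with it; the furniture and walls round the work are solid. World frame = base frame: x ahead of the robot, y to its left, z up, the work surface at z = 0. Lengths are in mm, angles in rad, forces in N, time in s.
With the tool pointing down it reaches from about 350 to 775 mm from the base axis. Payload 3.1 kg.
Tool frame: the origin (TCP) lies between the finger pads; the fingertips stand 25 mm ahead of it and the grasp point (between the pads) lies 6 mm ahead of it; z points along the fingers, y is the direction in which the jaws open and shut (so a half turn about z gives the same grasp; the last joint's range is limited). The gripper opens to 85 mm and grips with 20 to 120 N. Pads are 22 mm wide; open, the fingers measure 114 mm over their backs; the gripper's body (76 mm by 85 mm) begins 54 mm behind the grasp point. The pads swing forward as they close: fully open they stand 13 mm farther back than shut.
Start: joints at [-1.224, 0.311, 0.014, 1.512, -0.004, 1.319, -0.027], TCP at [208.467, 508.978, 256.304] pointing down, gripper open.
Joint ranges: [-2.7, 2.7], [-0.3, 1.91], [-1.27, 1.3], [0.12, 2.57], [-1.44, 4.58], [0.2, 2.03], [-3.05, 3.05]. Speed limits (rad/s): [2.79, 2.79, 3.14, 3.14, 3.14, 3.14, 3.14].

## Interface

Orientations are given as a 3x3 rotation matrix whose columns are the frame's x, y, z axes.
In Python, from workcell import status, imaging, ticket gives the robot as it stands.
- The arm moves only by the shell command python3 -m pendant 'ROWS' [FORCE]. ROWS is JSON, a list that holds one entry, the list of rows, each a list of 7 numbers: the opening, from 0 (shut) to 1 (fully open), then the shift along the tool's x, y, z in cm, then the turn, a rotation vector about the tool's x, y, z in degrees. In form: [[[grip, x, y, z, wx, wy, wz], ...]]. A call has 1 to 12 rows; each row is the pose to reach, as a shift and turn from the pose measured when the call began, along the tool's axes at that moment; what a row does not reach only later rows make up. A row lasts 1/8 s, in which the tool goes at most 62.5 mm and 10.7 degrees, less where a joint would pass 70% of its speed; a pose out of reach is approached as far as the arm can. A call with a gripper value outside its range is refused whole. The fingers move at their own pace and stop on an object; FORCE is the grip in N (left out, the last holds). Time passes only in rows, so rows that repeat a pose let the fingers close. It gives the time, the measured TCP pose, the force and the opening at its end, in the units of the state.
- status.state(): the state, without advancing time (a new reading comes with each control period).
- imaging.grab_frame(name): name is "scene" or "side" or "wrist"; returns a dict with "frame" (480x640x3 uint8, red, green, blue), "fx", "fy", "cx", "cy" (pixels), "rvec" (rotation vector, rad) and "tvec" (3), from world to camera coordinates, as OpenCV has them. Camera axes: x right, y down, z forward; pixel columns grow to the right and rows downward; lengths in mm; the calibration is good to about 2 mm. A picture is of the moment at which its call begins. There is no depth.
- ticket.job_done(): hands the job in, once; it reports no verdict.
The state is a dict: "clock": time; "qpos": joint angles; "qd": joint speeds; "joint_efforts": joint torques, N m; "eef_pos": TCP position; "orientation": TCP orientation; "contact_force": force on the tool from outside, world axes, zero at the start; "moment": the same for the moment, N m; "opening": finger opening in mm.
Only numpy, scipy, OpenCV 4.12 (cv2) and the standard library are available. Lean on these libraries where they do the work, as an engineer would, in place of code of your own. Each camera call takes 0.05 s, during which the arm holds its last target.

## Working session

There is one attempt and no reset: what is moved stays moved. The work goes in short steps, Python scripts to look and compute and a shell command to move; the robot and the scene stay as the last step left them, time stands still between calls to the robot, and variables do not carry over. Pictures are saved under pics/ and viewed, and the job is handed in when it is done.

```bash
mkdir -p pics; ls
cat > h.py <<'E'
import numpy as np, cv2
from workcell import status, imaging, ticket
def snap(n,f):
    d=imaging.grab_frame(n); cv2.imwrite(f'pics/{f}.png',cv2.cvtColor(d['frame'],cv2.COLOR_RGB2BGR))
    import pickle; pickle.dump(d,open(f'pics/{f}.pkl','wb')); return d
def load(f):
    import pickle; return pickle.load(open(f'pics/{f}.pkl','rb'))
def ray(d,u,v):
    R=cv2.Rodrigues(np.array(d['rvec'],float))[0]; t=np.array(d['tvec'],float).ravel()
    c=-R.T@t; r=R.T@np.array([(u-d['cx'])/d['fx'],(v-d['cy'])/d['fy'],1.]); return c,r
def onz(d,u,v,z):
    c,r=ray(d,u,v); return c+r*(z-c[2])/r[2]
def proj(d,p):
    R=cv2.Rodrigues(np.array(d['rvec'],float))[0]; t=np.array(d['tvec'],float).ravel()
    q=R@np.array(p,float)+t; return np.array([d['cx']+d['fx']*q[0]/q[2],d['cy']+d['fy']*q[1]/q[2]])
def tri(obs):
    A=np.zeros((3,3));b=np.zeros(3)
    for d,u,v in obs:
        c,r=ray(d,u,v); r=r/np.linalg.norm(r); P=np.eye(3)-np.outer(r,r); A+=P;b+=P@c
    return np.linalg.solve(A,b)
E
python3 - <<'E'
from h import *
for n in ['scene','side','wrist']: 
    d=snap(n,n+'0'); print(n,ray(d,320,240), d['fx'])
s=status.state(); print(s)
E
```

```text
pics
scene (array([-319.14911316, -485.47763305,  774.32216798]), array([ 0.66171162,  0.43836978, -0.60866605])) 453.407413187562
side (array([ 120.16429056, 1191.67379441,  565.68836718]), array([ 0.30009627, -0.87252356, -0.38571823])) 432.9906315767511
wrist (array([131.99075886, 540.03341673, 372.66155544]), array([ 0.31473345, -0.13176377, -0.94026365])) 333.3427934855696
{'clock': 0.15, 'qpos': array([-1.22371095,  0.31157296,  0.01399929,  1.51267237, -0.00440884,
        1.31921606, -0.02721425]), 'qd': array([-0.00183235, -0.0043123 , -0.00101871, -0.00607717, -0.00067837,
       -0.00150896,  0.00070119]), 'joint_efforts': array([-1.76509593e-05, -3.80269790e+01,  1.46040693e-01, -2.30849540e+01,
        1.23161337e-02,  9.75544826e-03,  1.16700693e-05]), 'eef_pos': array([208.27636224, 508.491916  , 255.46018851]), 'orientation': array([[-9.25391043e-01,  3.79013223e-01, -6.28096296e-04],
       [ 3.79013736e-01,  9.25389434e-01, -1.72725054e-03],
       [-7.34171182e-05, -1.83643930e-03, -9.99998311e-01]]), 'contact_force': array([-0.4237121 , -0.01651053, -0.49862622]), 'moment': array([-0.0126994 ,  0.01722603,  0.02190211]), 'opening': 85.19758734826232}
```

View pics/scene0.png

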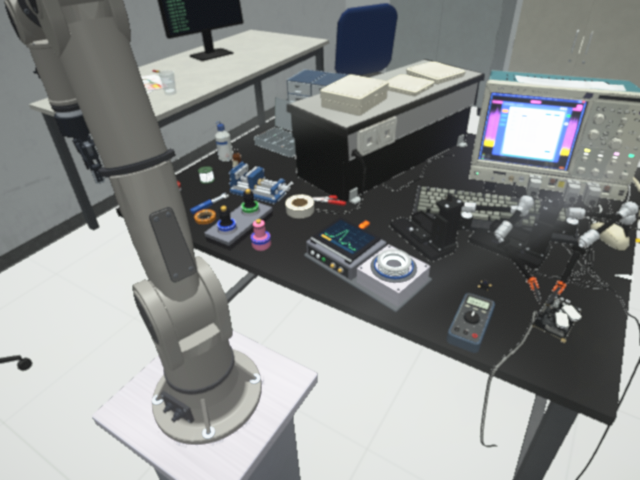

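View pics/side0.png

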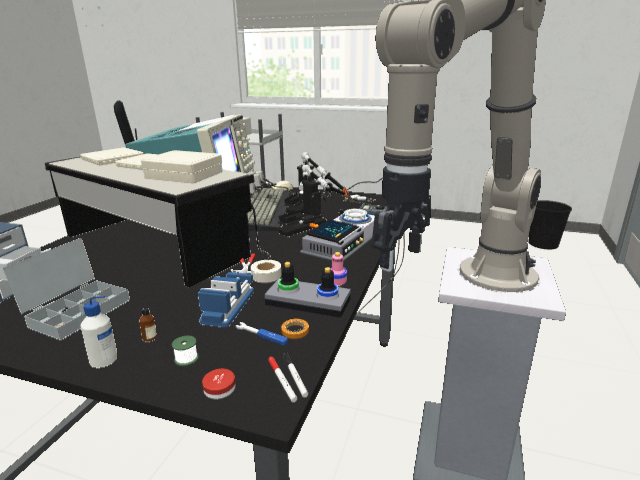

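View pics/wrist0.png

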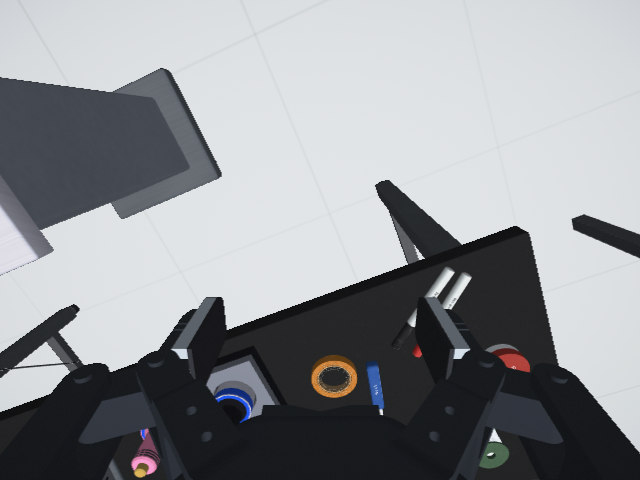

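The scene view shows the tester at about (370,260), with the orange tab at (364,225) and the ring at (393,265). The tray with the blue and green sensors is at about (230,220), and a pink look-alike is at (260,232). I'll zoom in.

Run:
```python
from h import *
a=cv2.imread('pics/scene0.png'); cv2.imwrite('pics/z1.png',cv2.resize(a[190:310,180:440],None,fx=3,fy=3,interpolation=cv2.INTER_CUBIC))
a=cv2.imread('pics/side0.png'); cv2.imwrite('pics/z2.png',cv2.resize(a[190:350,220:410],None,fx=3.7,fy=3.7,interpolation=cv2.INTER_CUBIC))
```

```text
(no output)
```

View pics/z1.png

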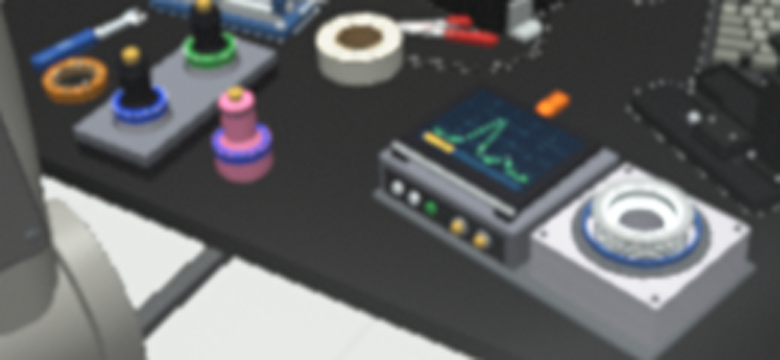

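View pics/z2.png

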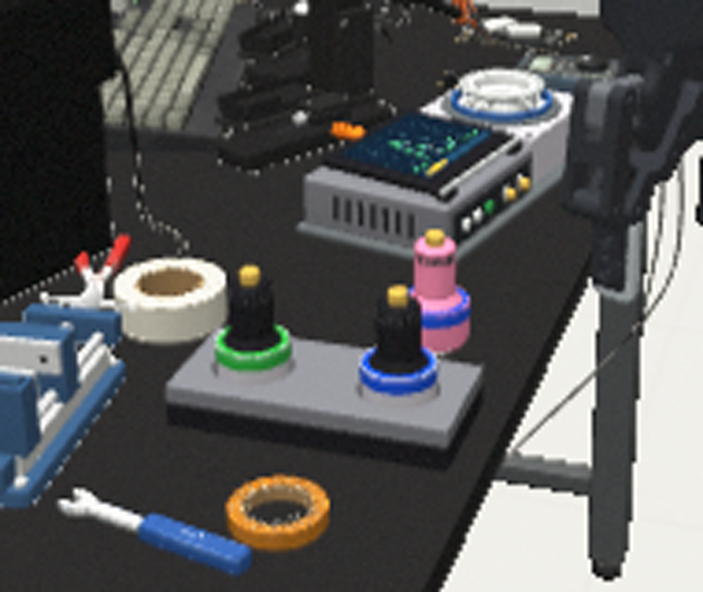

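Run:
```python
from h import *
a=load('scene0');b=load('side0')
def p(u,v): return (a,180+u/3,190+v/3)
def q(u,v): return (b,220+u/3.7,190+v/3.7)
for n,x,y,z in [('tab',p(553,103),q(347,130),67),('ring',p(641,205),q(508,90),79),('stubB',p(131,53),q(398,293),100),('stubG',p(204,4),q(250,272),100),('pink',p(235,95),q(434,236),96),('kap',p(74,76),q(279,505),12)]:
    print(n,tri([x,y]).round(1),onz(*x,z).round(1),onz(*y,z).round(1))
# tester corners on bench etc
print('headcorner top',onz(*p(655,345),50),onz(*p(750,232),55),onz(*p(532,232),55))
print('screen near corners', onz(*p(400,147),61),onz(*p(520,213),61),'far',onz(*p(617,155),61),onz(*p(468,90),61))
print('tray', [onz(*q(*k),30).round() for k in [(168,385),(448,432),(482,372),(217,340)]])
```

```text
tab [565.4 -43.6  68.8] [566.8 -42.7  67. ] [567.7 -49.2  67. ]
ring [ 457.3 -175.5   77.3] [ 462.8 -175.1   79. ] [ 450.4 -160.4   79. ]
stubB [406.6 305.4 100.1] [406.5 305.4 100. ] [406.9 304.9 100. ]
stubG [509.8 304.4  98.8] [505.9 301.8 100. ] [510.7 304.6 100. ]
pink [414.8 192.6  89.3] [405.1 185.   96. ] [412.5 204.2  96. ]
kap [442.2 431.5  11.4] [441.  430.6  12. ] [442.3 431.9  12. ]
headcorner top [ 355.02704128 -237.73316148   50.        ] [ 502.19126767 -253.44041488   55.        ] [ 415.83622881 -102.99711774   55.        ]
screen near corners [451.38507749  45.58083072  61.        ] [425.47019943 -86.69066744  61.        ] far [ 533.5552202  -121.58829022   61.        ] [554.30603717  37.92099255  61.        ]
tray [array([555., 348.,  30.]), array([360., 349.,  30.]), array([359., 268.,  30.]), array([549., 280.,  30.])]
```

```bash
python3 -m pendant '[[[1,-4,-4,-5,0,0,0],[1,-10,-10,-7.5,0,0,-5],[1,-46.6,-44.6,-7.5,0,0,-11],[1,-46.6,-44.6,-7.5,0,0,-11],[1,-46.6,-44.6,-7.5,0,0,-11],[1,-46.6,-44.6,-7.5,0,0,-11],[1,-46.6,-44.6,-7.5,0,0,-11],[1,-46.6,-44.6,-7.5,0,0,-11],[1,-46.6,-44.6,-7.5,0,0,-11],[1,-46.6,-44.6,-7.5,0,0,-11],[1,-46.6,-44.6,-7.5,0,0,-11],[1,-46.6,-44.6,-7.5,0,0,-11]]]'
python3 - <<'E'
from h import *
snap('wrist','wrist1'); snap('side','side1')
E
```

```text
clock: 1.65
eef_pos: [470.5, -84.7, 331.1]
orientation: [[-0.979, 0.203, -0.001], [0.203, 0.979, -0.004], [0.0, -0.004, -1.0]]
contact_force: [-0.3, 0.9, -0.1]
opening: 85.2
```

View pics/wrist1.png

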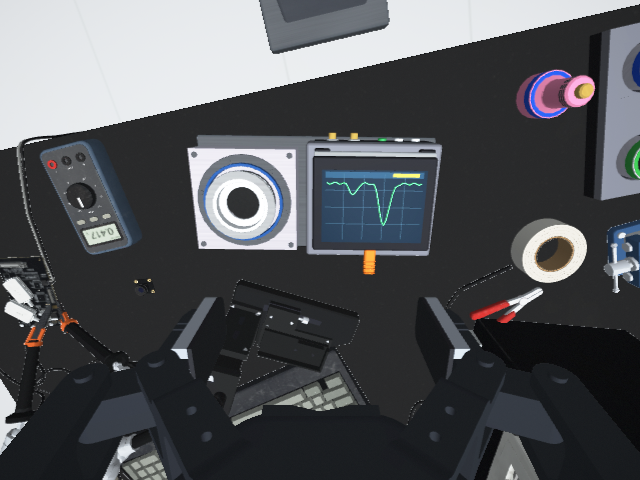

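The wrist view is nearly aligned with the tester. The head deck is at (189–299,149–249), the ring at about (243,200) and the tab at (370,262). I'll enlarge it.

Run:
```python
from h import *
a=cv2.imread('pics/wrist1.png'); cv2.imwrite('pics/z3.png',cv2.resize(a[125:285,180:450],None,fx=2.9,fy=2.9,interpolation=cv2.INTER_CUBIC))
```

```text
(no output)
```

View pics/z3.png

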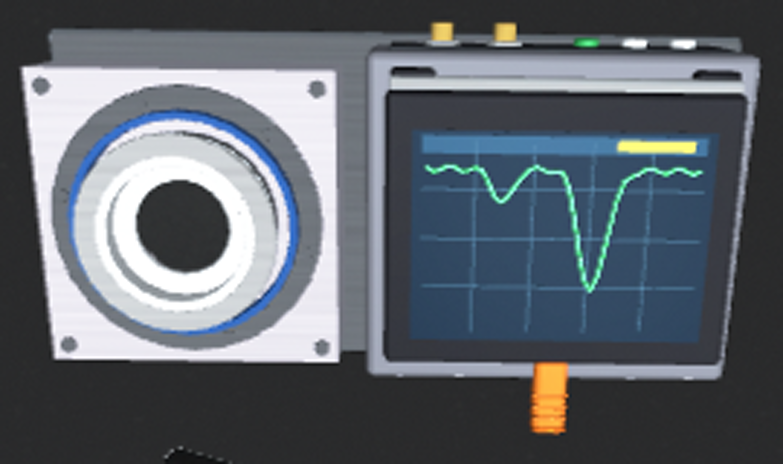

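Run:
```python
from h import *
w=load('wrist1');b=load('side0');a=load('scene0')
P=lambda u,v:(180+u/2.9,125+v/2.9)
R=lambda u,v,z:onz(w,*P(u,v),z)[:2].round(1)
print('ring top edges L R T B',R(72,230,79),R(278,230,79),R(175,130,79),R(175,332,79))
print('hole', R(183,226,66), 'holeedges L R',R(136,226,66),R(229,226,66))
print('deck corners',[R(*k,55) for k in [(22,68),(335,70),(340,362),(54,360)]])
print('tab root L/R, tip L/R',[R(*k,66) for k in [(533,365),(568,365),(532,433),(564,433)]])
print('screen corners',[R(*k,66) for k in [(387,93),(748,97),(720,362),(385,358)]])
print('tab tri', tri([(w,*P(549,405)),(b,220+347/3.7,190+130/3.7),(a,180+553/3,190+103/3)]))
```

```text
ring top edges L R T B [ 451.8 -216. ] [ 468.2 -136.7] [ 422.5 -165.5] [ 501.  -188.2]
hole [ 461.5 -176.5] holeedges L R [ 457.7 -195.2] [ 465.3 -158.2]
deck corners [array([ 388.8, -224.5]), array([ 414.8, -103.1]), array([ 536.3, -129.2]), array([ 510.1, -251.6])]
tab root L/R, tip L/R [array([550.1, -47.4]), array([553.2, -32.8]), array([581.5, -53. ]), array([584.3, -39.4])]
screen corners [array([426.6, -84.3]), array([456.6,  52.5]), array([564.8,  30.5]), array([ 534.3, -108.3])]
tab tri [566.52759471 -43.74576623  68.90585391]
```

Run:
```python
from h import *
w=load('wrist1')
for z in (0,40,100): print(z,[onz(w,*k,z)[:2].round() for k in [(240,282),(358,315),(345,350),(228,350),(230,400)]])
a=cv2.imread('pics/scene0.png'); cv2.imwrite('pics/z4.png',cv2.resize(a[170:270,340:500],None,fx=4.5,fy=4.5,interpolation=cv2.INTER_CUBIC))
c=load('scene0')
for z in (0,40,100): print(z,[onz(c,340+u/4.5,170+v/4.5,z)[:2].round() for u,v in [(240,230),(290,290),(420,400),(560,330)]])
```

```text
0 [array([ 590., -233.]), array([681., -70.]), array([ 741., -102.]), array([ 703., -286.]), array([ 803., -313.])]
40 [array([ 572., -219.]), array([655., -70.]), array([710., -99.]), array([ 675., -267.]), array([ 766., -291.])]
100 [array([ 545., -196.]), array([616., -69.]), array([663., -94.]), array([ 633., -238.]), array([ 711., -258.])]
0 [array([707., -67.]), array([ 663., -122.]), array([ 601., -231.]), array([ 706., -281.])]
40 [array([654., -89.]), array([ 612., -141.]), array([ 554., -244.]), array([ 653., -291.])]
100 [array([ 575., -121.]), array([ 536., -169.]), array([ 482., -264.]), array([ 574., -307.])]
```

View pics/z4.png

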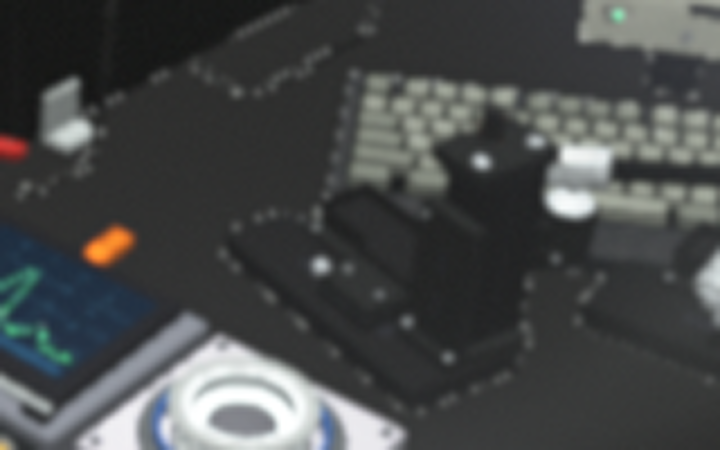

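The black stand is low and clear of the tab. I'll go to just above the tab, check, then descend.

```bash
python3 -m pendant '[[[0.5,-4.5,3,6,0,0,0],[0.5,-9.2,6,12,0,0,0],[0.5,-9.2,6.1,18,0,0,0],[0.5,-9.2,6.1,20,0,0,0],[0.5,-9.2,6.1,20,0,0,0]]]' 30
python3 - <<'E'
from h import *
snap('wrist','wrist2')
E
```

```text
clock: 2.38
eef_pos: [568.4, -34.8, 126.3]
orientation: [[-0.981, 0.192, -0.013], [0.192, 0.981, 0.001], [0.013, -0.001, -1.0]]
contact_force: [-0.1, -0.0, 0.4]
opening: 42.8
```

View pics/wrist2.png

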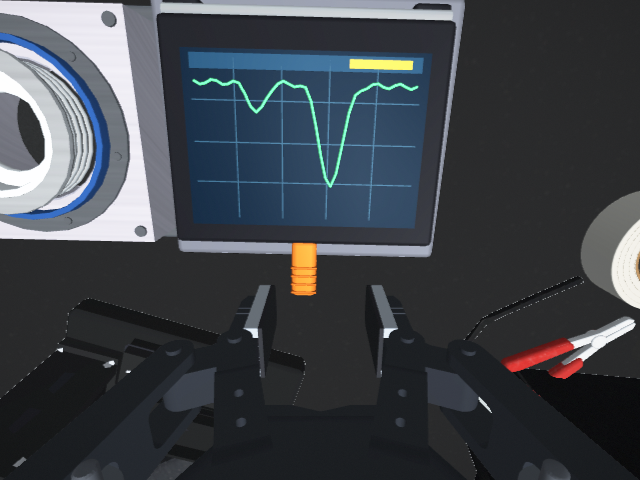

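Run:
```python
from h import *
s=status.state(); print(s['eef_pos'],s['orientation'].round(4),s['qd'].round(3))
w=load('wrist2')
P=[onz(w,*k,65)[:2].round(1) for k in [(292,243),(316,243),(292,294),(316,294)]]; print(P)
t=(P[2]+P[3])/2; g=t-12*np.array([.978,-.2095]);print('tabtip',t,'grip',g)
T=s['eef_pos']; R=s['orientation']
tgt=np.append(g+3*np.array([.978,-.2095]),72); print(R.T@(tgt-T))
# desired orientation: y=(.2095,.978,0), z down
Rd=np.array([[-.978,.2095,0],[.2095,.978,0],[0,0,-1]]); print(np.degrees(cv2.Rodrigues(R.T@Rd)[0].ravel()))
```

```text
[570.6656031  -36.32004851 129.5865188 ] [[-9.812e-01  1.928e-01 -6.000e-03]
 [ 1.928e-01  9.812e-01  1.000e-04]
 [ 5.900e-03 -1.000e-03 -1.000e+00]] [ 0.007 -0.056  0.044 -0.061  0.009 -0.004  0.002]
[array([549.1, -47.4]), array([551.8, -33.9]), array([581. , -54.5]), array([583.8, -40.3])]
tabtip [582.4 -47.4] grip [570.664 -44.886]
[-4.98917309 -8.39750364 57.56677967]
[-0.06176986 -0.33713509  0.97585799]
```

```bash
python3 -m pendant '[[[0.5,-0.5,-0.85,0,0,-0.3,1],[0.5,-0.5,-0.85,3,0,-0.3,1],[0.5,-0.5,-0.85,5.7,0,-0.3,1],[0.5,-0.5,-0.85,5.7,0,-0.3,1],[0.5,-0.5,-0.85,5.7,0,-0.3,1],[0.5,-0.5,-0.85,5.7,0,-0.3,1]]]'
python3 - <<'E'
from h import *
snap('wrist','wrist3')
E
```

```text
clock: 3.18
eef_pos: [574.6, -45.9, 74.5]
orientation: [[-0.978, 0.21, 0.002], [0.21, 0.978, -0.001], [-0.002, -0.0, -1.0]]
contact_force: [-0.1, 0.2, 0.0]
opening: 42.6
```

View pics/wrist3.png

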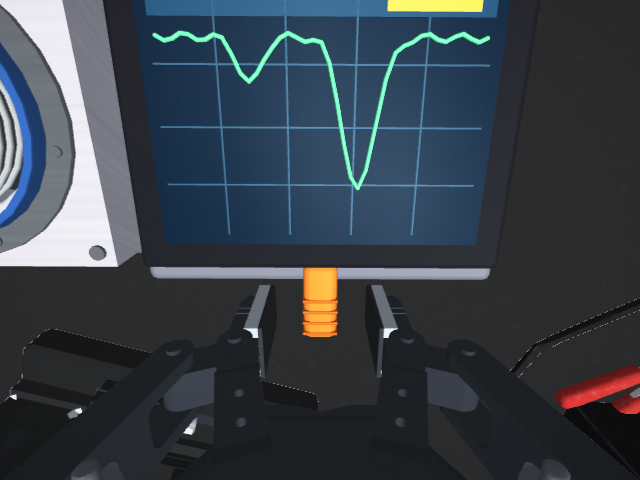

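The tab is centred between the pads, at column 320. I'll lower 4 mm and close.

```bash
python3 -m pendant '[[[0.5,0,0,0.4,0,0,0],[0.1,0,0,0.4,0,0,0],[0.1,0,0,0.4,0,0,0],[0.1,0,0,0.4,0,0,0],[0.1,0,0,0.4,0,0,0]]]' 30
python3 - <<'E'
from h import *
s=status.state(); T=s['eef_pos'];R=s['orientation'];print(T,s['opening'],s['contact_force'])
# arc: grasp at radius r from hinge. grip offset
ex=np.array([.978,-.2095,0])
h=np.array([570.66,-44.89,61])-134*ex
d=T-h; r0=d@ex; z0=d[2]-0
print(r0,z0)
for a in (10,20,30,40,50,53):
    c,s_=np.cos(np.radians(a)),np.sin(np.radians(a))
    dp=ex*(r0*c-r0)+np.array([0,0,r0*s_]); print(a,(R.T@dp/10).round(2))
E
```

```text
clock: 3.85
eef_pos: [574.2, -46.0, 70.0]
orientation: [[-0.978, 0.21, 0.001], [0.21, 0.978, -0.001], [-0.001, -0.001, -1.0]]
contact_force: [-0.2, -0.7, 0.1]
opening: 13.8
[574.23585455 -45.99906777  70.00168968] 13.767955934801796 [-0.24582253 -0.67440247  0.05945655]
137.7796849498386 9.001689682332469
10 [ 0.21 -0.   -2.39]
20 [ 0.82 -0.   -4.71]
30 [ 1.84 -0.01 -6.89]
40 [ 3.21 -0.01 -8.86]
50 [ 4.910e+00 -1.000e-02 -1.056e+01]
53 [ 5.470e+00 -1.000e-02 -1.101e+01]
```

Gripped at 13.8 mm. Now the arc.

```bash
python3 -m pendant '[[[0.1,0.05,0,-1.2,0,0,0],[0.1,0.21,0,-2.4,0,0,0],[0.1,0.46,0,-3.55,0,0,0],[0.1,0.82,0,-4.7,0,0,0],[0.1,1.3,0,-5.8,0,0,0],[0.1,1.84,0,-6.9,0,0,0],[0.1,2.5,0,-7.9,0,0,0],[0.1,3.2,0,-8.85,0,0,0],[0.1,4.05,0,-9.75,0,0,0],[0.1,4.9,0,-10.55,0,0,0],[0.1,4.9,0,-10.55,0,0,0],[0.1,4.9,0,-10.55,0,0,0]]]'
python3 - <<'E'
from h import *
snap('wrist','wrist4');snap('side','side4');
a=cv2.imread('pics/side4.png'); cv2.imwrite('pics/z5.png',cv2.resize(a[130:290,240:430],None,fx=3.7,fy=3.7,interpolation=cv2.INTER_CUBIC))
E
```

```text
clock: 5.35
eef_pos: [525.0, -35.2, 176.0]
orientation: [[-0.978, 0.21, -0.001], [0.21, 0.978, 0.0], [0.001, 0.0, -1.0]]
contact_force: [-5.2, 0.9, -6.3]
opening: 13.5
```

View pics/z5.png

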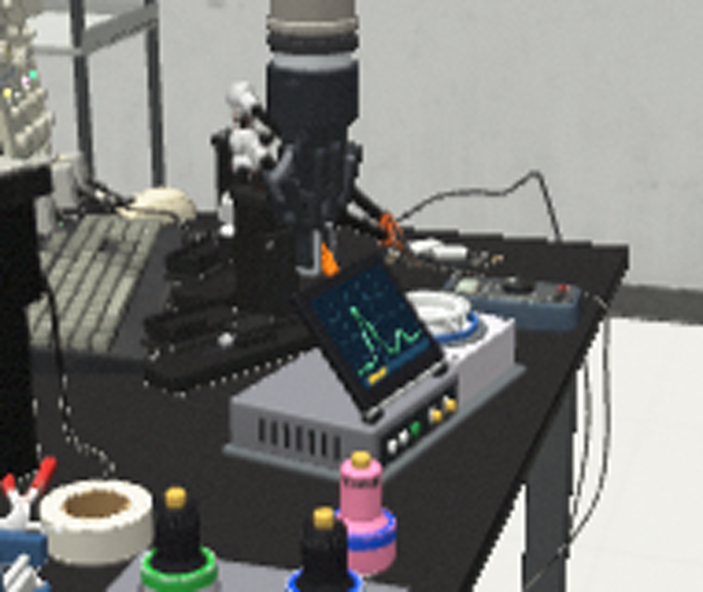

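View pics/wrist4.png

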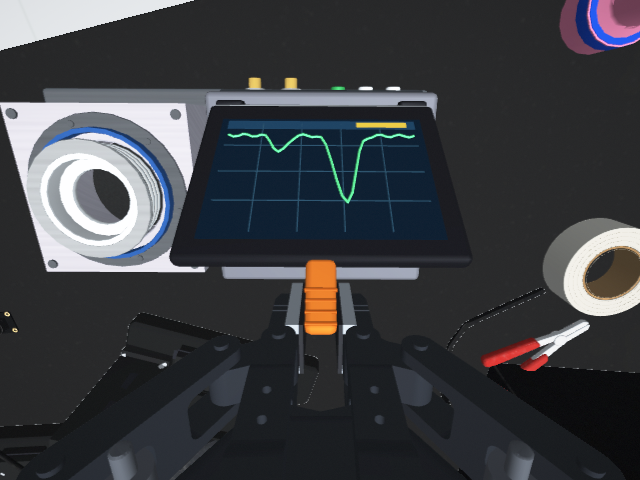

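The screen is up. Release and retreat upward.

```bash
python3 -m pendant '[[[0.5,0,0,0,0,0,0],[0.5,0,0,0,0,0,0],[0.5,0,0,0,0,0,0],[0.5,0,0,-2,0,0,0],[0.5,0,0,-6,0,0,0],[0.7,0,0,-12,0,0,0],[0.8,0,0,-12,0,0,0],[0.8,0,0,-12,0,0,0]]]'
python3 - <<'E'
from h import *
snap('wrist','wrist5');snap('side','side5');snap('scene','scene5')
a=cv2.imread('pics/side5.png'); cv2.imwrite('pics/z6.png',cv2.resize(a[190:290,260:400],None,fx=5,fy=5,interpolation=cv2.INTER_CUBIC))
E
```

```text
clock: 6.45
eef_pos: [525.4, -35.3, 296.2]
orientation: [[-0.978, 0.21, 0.0], [0.21, 0.978, 0.0], [-0.0, 0.0, -1.0]]
contact_force: [-0.1, 0.3, 0.2]
opening: 68.5
```

View pics/z6.png

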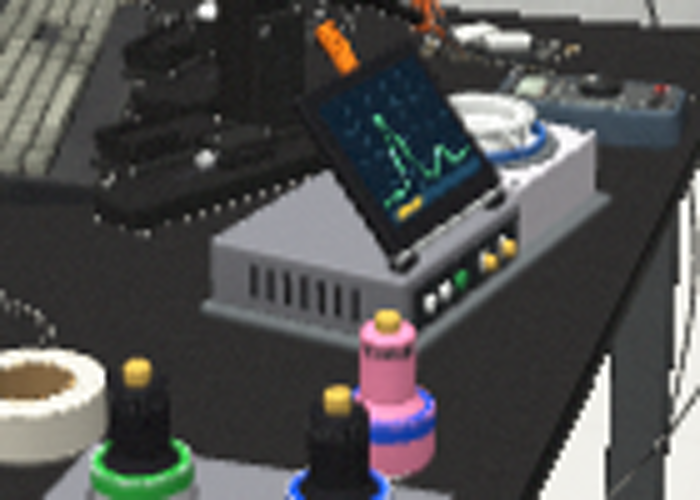

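View pics/wrist5.png

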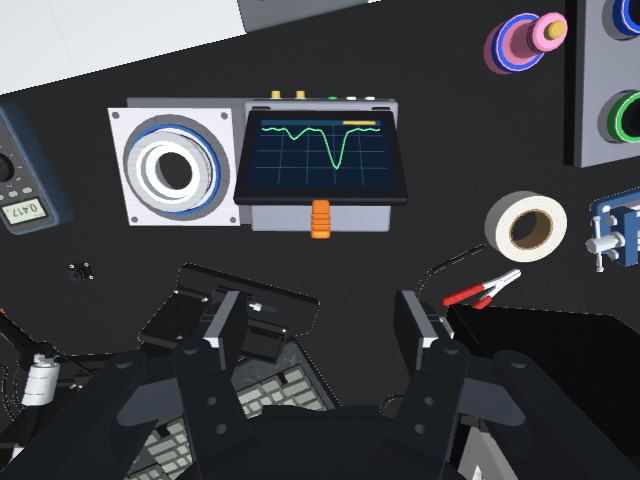

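Run:
```python
from h import *
w=load('wrist5');b=load('side5')
p=tri([(w,320,236),(b,325,195.5)]);print(p)
ex=np.array([.978,-.2095,0]); h=np.array([570.66,-44.89,61])-134*ex
d=p-h;print(np.degrees(np.arctan2(d[2],d@ex)),np.hypot(d[2],d@ex))
for a in (45,50,55):
    q=h+146*(ex*np.cos(np.radians(a))+np.array([0,0,np.sin(np.radians(a))]));print(a,proj(w,q),proj(b,q))
# hole of ring z66, sensors
print('ring hole', onz(w,173,170,66), 'green stub?')
s=status.state();print(s['qpos'])
```

```text
[525.08006318 -35.56020078 175.29067593]
52.556820797616034 143.95077336690153
45 [320.06653265 248.86093276] [320.3048371  198.12648321]
50 [320.05152513 241.5865227 ] [322.86870029 195.90591436]
55 [320.03339527 232.36006234] [325.66338991 193.95695358]
ring hole [ 460.67429309 -176.7987006    66.        ] green stub?
[-0.4761582   0.27639843  0.65859334  1.52285223 -0.16977984  1.40401009
  1.55194867]
```

The screen is at about 51–53° and released. Next, go above the blue sensor.

```bash
python3 -m pendant '[[[0.8,3,5,0,0,0,0],[0.8,18.8,30.8,0,0,0,0],[0.8,18.8,30.8,0,0,0,0],[0.8,18.8,30.8,0,0,0,0],[0.8,18.8,30.8,0,0,0,0],[0.8,18.8,30.8,2,0,0,0],[0.8,18.8,30.8,4.6,0,0,0],[0.8,18.8,30.8,4.6,0,0,0],[0.8,18.8,30.8,4.6,0,0,0],[0.8,18.8,30.8,4.6,0,0,0]]]' 60
python3 - <<'E'
from h import *
snap('wrist','wrist6')
E
```

```text
clock: 7.85
eef_pos: [406.3, 305.1, 250.2]
orientation: [[-0.977, 0.212, -0.002], [0.212, 0.977, 0.002], [0.002, 0.001, -1.0]]
contact_force: [-0.6, 0.2, 0.3]
opening: 68.5
```

View pics/wrist6.png

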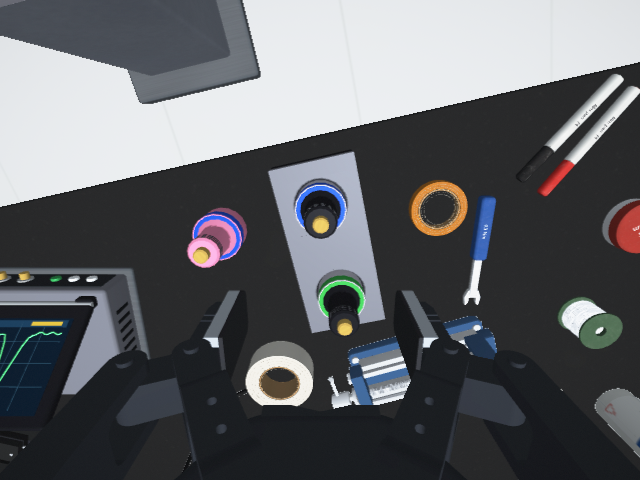

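Run:
```python
from h import *
w=load('wrist6'); s=status.state(); R=s['orientation'];T=s['eef_pos']
print(onz(w,320,222,102),onz(w,320.5,209.5,50))
print(T)
g=(onz(w,320,222,102)+onz(w,320.5,209.5,50))/2; g[2]=81; print(R.T@(g-T))
```

```text
[403.96735569 305.74901723 102.        ] [406.83273324 305.67015384  50.        ]
[406.12580991 305.21860411 250.11147491]
[4.38440623e-01 1.28289981e-01 1.69113128e+02]
```

```bash
python3 -m pendant '[[[0.8,0,0,4,0,0,0],[0.8,0,0,8,0,0,0],[0.8,0,0,12,0,0,0],[0.8,0,0,15,0,0,0],[0.8,0,0,16.8,0,0,0],[0.8,0,0,16.8,0,0,0],[0.8,0,0,16.8,0,0,0]]]' 60
python3 - <<'E'
from h import *
snap('wrist','wrist7')
E
```

```text
clock: 8.78
eef_pos: [406.9, 305.9, 83.3]
orientation: [[-0.977, 0.212, 0.0], [0.212, 0.977, 0.003], [0.001, 0.003, -1.0]]
contact_force: [0.2, 0.0, 0.2]
opening: 68.1
```

View pics/wrist7.png

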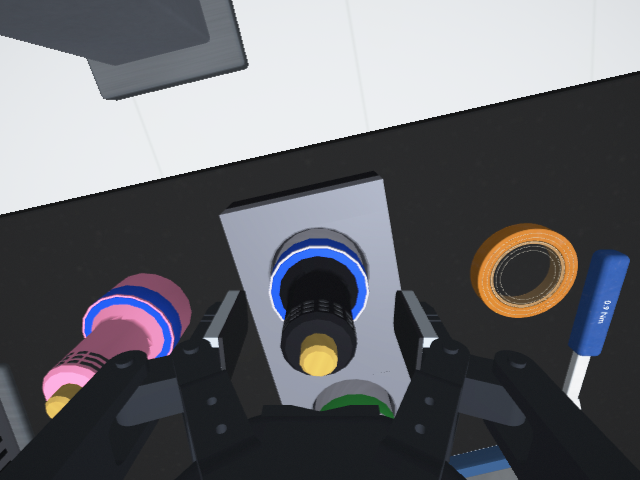

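```bash
python3 -m pendant '[[[0.25,0,0,0.2,0,0,0],[0.25,0,0,0.2,0,0,0],[0.25,0,0,0.2,0,0,0],[0.25,0,0,0.2,0,0,0],[0.25,0,0,0.2,0,0,0],[0.25,0,0,0.2,0,0,0]]]' 60
```

```text
clock: 9.57
eef_pos: [407.3, 306.2, 82.1]
orientation: [[-0.977, 0.212, 0.001], [0.212, 0.977, 0.004], [-0.0, 0.004, -1.0]]
contact_force: [-1.3, -1.5, 5.4]
opening: 28.9
```

```bash
python3 -m pendant '[[[0.1,0,0,-0.5,0,0,0],[0.1,0,0,-2,0,0,0],[0.1,0,0,-4,0,0,0],[0.1,0,0,-8,0,0,0],[0.1,0,0,-13,0,0,0],[0.1,0,0,-18,0,0,0],[0.1,0,0,-22,0,0,0],[0.1,0,0,-22,0,0,0],[0.1,0,0,-22,0,0,0]]]' 60
python3 - <<'E'
from h import *
snap('wrist','wrist8'); snap('side','side8')
a=cv2.imread('pics/side8.png'); cv2.imwrite('pics/z8.png',cv2.resize(a[80:360,200:450],None,fx=2.1,fy=2.1,interpolation=cv2.INTER_CUBIC))
E
```

```text
clock: 10.7
eef_pos: [406.4, 304.8, 301.1]
orientation: [[-0.977, 0.212, -0.001], [0.212, 0.977, 0.003], [0.001, 0.003, -1.0]]
contact_force: [-1.7, 0.6, -2.8]
opening: 28.9
```

View pics/wrist8.png

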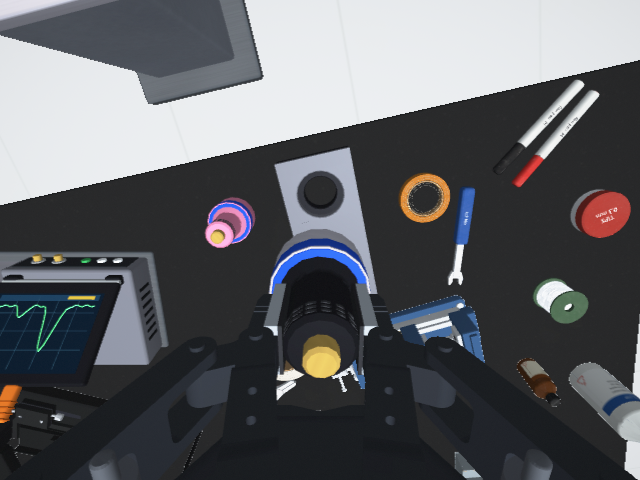

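View pics/z8.png

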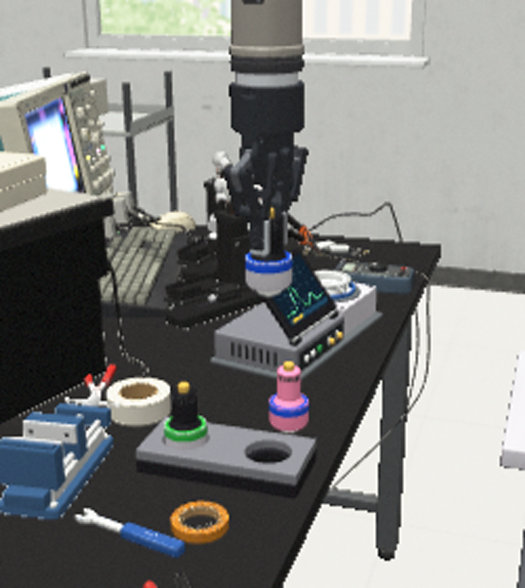

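Run:
```python
from h import *
w=load('wrist8'); s=status.state(); R=s['orientation'];T=s['eef_pos']; print(T,s['moment'])
# predicted pix for axis aligned at tool xy=0
def pt(x,y,dz): return proj(w,T+R@np.array([x,y,dz]))
print('stub top ctr',pt(0,0,-20),'neck top',pt(0,0,-10), 'L/R',pt(0,-15,-10),pt(0,15,-10))
th=np.linspace(0,2*np.pi,60)
im=cv2.imread('pics/wrist8.png')
for r,dz,c in [(7,-20,(0,0,255)),(15,-10,(0,255,0)),(25.5,32,(0,255,255))]:
    P=np.array([pt(r*np.cos(t),r*np.sin(t),dz) for t in th]).round().astype(int); cv2.polylines(im,[P],True,c,1)
cv2.imwrite('pics/ov8.png',cv2.resize(im[210:410,210:430],None,fx=2.7,fy=2.7))
# move to ring
tgt=np.array([461.3,-176.6,301]); d=tgt-T; print(R.T@d/10)
```

```text
[406.00873671 304.66107771 300.14396667] [ 0.00611632  0.03538588 -0.05422956]
stub top ctr [319.30828889 362.19540301] neck top [319.32118205 344.36958178] L/R [280.52882182 344.44631841] [358.09542855 344.29288097]
[-15.62075167 -45.85483511  -0.16440618]
```

View pics/ov8.png

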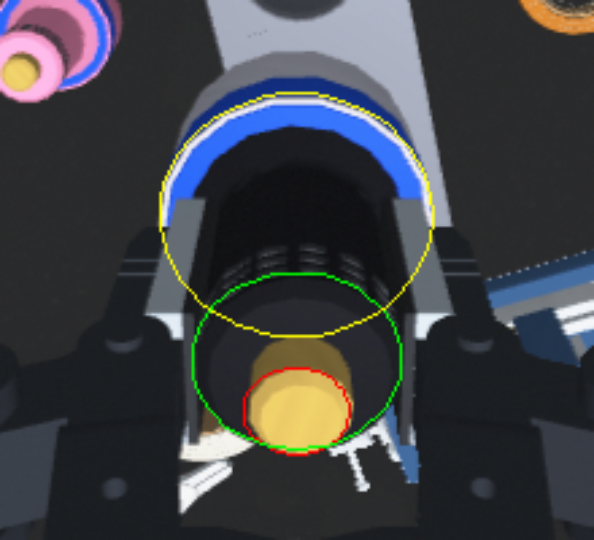

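The overlay fits, so the sensor is centred in the jaws and upright. Carry it over the ring.

```bash
python3 -m pendant '[[[0.1,-1,-3,0,0,0,0],[0.1,-2.7,-8,0,0,0,0],[0.1,-4.6,-13.5,0,0,0,0],[0.1,-6.5,-19,0,0,0,0],[0.1,-8.4,-24.5,0,0,0,0],[0.1,-10.3,-30,0,0,0,0],[0.1,-12.2,-35.5,0,0,0,0],[0.1,-14,-41,0,0,0,0],[0.1,-15.2,-44.6,0,0,0,0],[0.1,-15.6,-45.8,0,0,0,0],[0.1,-15.6,-45.8,0,0,0,0],[0.1,-15.6,-45.8,0,0,0,0]]]' 60
python3 - <<'E'
from h import *
s=status.state(); R=s['orientation'];T=s['eef_pos']; print(T)
w=snap('wrist','wrist9')
print(np.degrees(cv2.Rodrigues(R.T@np.array([[-.978,.2095,0],[.2095,.978,0],[0,0,-1]]))[0].ravel()))
print(R.T@(np.array([461.3,-176.6,180])-T)/10)
E
```

```text
clock: 12.3
eef_pos: [461.4, -173.7, 298.7]
orientation: [[-0.978, 0.209, -0.004], [0.209, 0.978, 0.003], [0.004, 0.002, -1.0]]
contact_force: [-0.3, -0.7, -3.3]
opening: 29.0
[ 461.41342338 -173.66193574  298.67216954]
[ 0.1402237  -0.24100005  0.02116079]
[-0.10025213 -0.31873471 11.86615552]
```

View pics/wrist9.png

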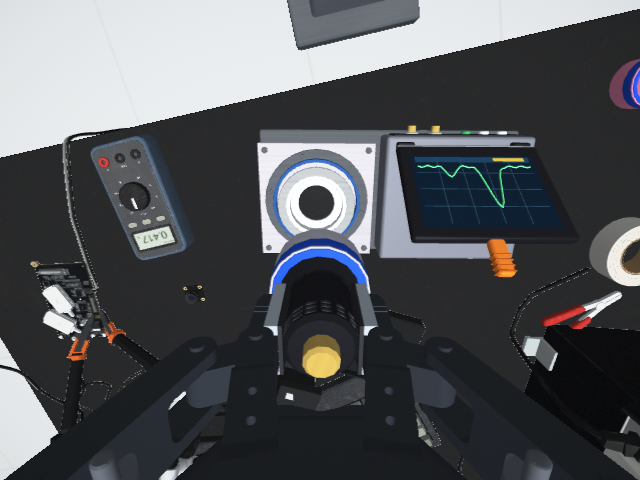

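```bash
cat > ov.py <<'E'
from h import *
import sys
def ov(name,out,cx,cy,box,f):
    w=load(name); im=cv2.imread(f'pics/{name}.png'); x0,y0,x1,y1=box
    im=cv2.resize(im[y0:y1,x0:x1],None,fx=f,fy=f,interpolation=cv2.INTER_CUBIC)
    th=np.linspace(0,2*np.pi,90)
    for r,z,c in [(40.5,79,(0,0,255)),(19.5,66,(0,200,0)),(27.5,79,(255,0,255)),(47,65,(0,200,200))]:
        P=np.array([(proj(w,[cx+r*np.cos(t),cy+r*np.sin(t),z])+.5-[x0,y0])*f for t in th]).round().astype(int); cv2.polylines(im,[P],True,c,1)
    cv2.imwrite(f'pics/{out}.png',im)
if __name__=='__main__':
    w=load('wrist9')
    print(onz(w,316.5,203,66))
    ov('wrist9','ov9',461.3,-176.6,(250,130,390,260),5)
    ov('wrist1','ov1',461.3,-176.6,(180,140,310,260),5)
E
python3 ov.py
```

```text
[ 461.88313858 -177.0552364    66.        ]
```

View pics/ov9.png

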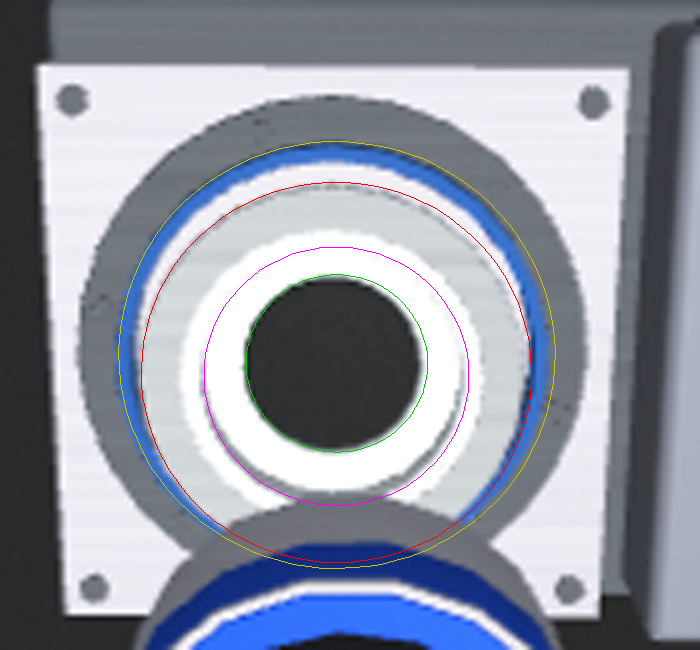

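View pics/ov1.png

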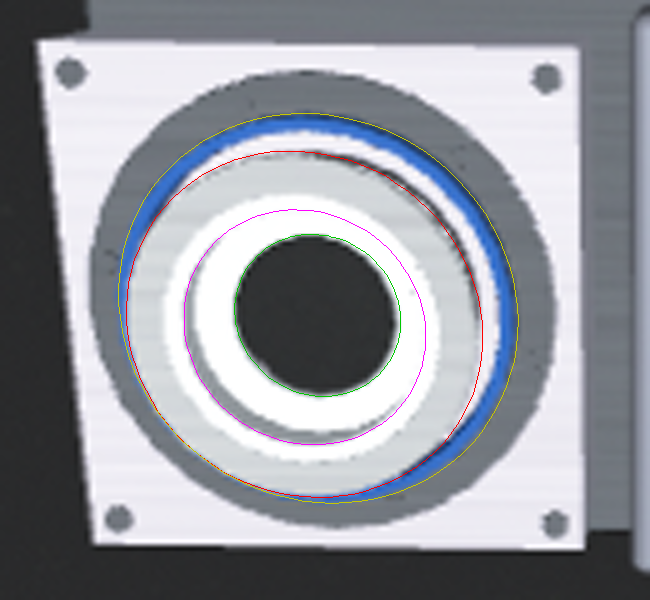

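Run:
```python
from h import *
s=status.state(); R=s['orientation'];T=s['eef_pos']; print(T)
print(R.T@(np.array([461.5,-177.1,166])-T)/10)
```

```text
[ 461.52036118 -173.67110718  298.87643128]
[-0.11868831 -0.36672485 13.2864767 ]
```

```bash
python3 -m pendant '[[[0.1,-0.1,-0.35,2,0,0,0],[0.1,-0.1,-0.35,5,0,-0.2,0],[0.1,-0.1,-0.35,8,0,-0.2,0],[0.1,-0.1,-0.35,11,0,-0.2,0],[0.1,-0.1,-0.35,12.8,0,-0.2,0],[0.1,-0.1,-0.35,13.2,0,-0.2,0],[0.1,-0.1,-0.35,13.2,0,-0.2,0],[0.1,-0.1,-0.35,13.2,0,-0.2,0]]]' 60
python3 - <<'E'
from h import *
w=snap('wrist','wrist10');snap('side','side10');snap('scene','scene10')
s=status.state(); R=s['orientation'];T=s['eef_pos']; print(T)
print(R.T@(np.array([461.5,-177.1,140])-T)/10,np.degrees(cv2.Rodrigues(R.T@np.array([[-.978,.2095,0],[.2095,.978,0],[0,0,-1]]))[0].ravel()))
a=cv2.imread('pics/scene10.png')[180:300,320:460];b=cv2.imread('pics/side10.png')[150:270,290:430]
cv2.imwrite('pics/z10.png',cv2.resize(np.hstack([a,b]),None,fx=2.8,fy=2.8,interpolation=cv2.INTER_CUBIC))
E
```

```text
clock: 13.35
eef_pos: [462.2, -176.9, 167.9]
orientation: [[-0.978, 0.208, 0.002], [0.208, 0.978, 0.002], [-0.002, 0.002, -1.0]]
contact_force: [0.4, 0.0, -3.3]
opening: 28.9
[ 461.84937817 -177.03132199  167.5980776 ]
[ 0.03638366 -0.02084353  2.75971891] [0.14202756 0.07564768 0.05151669]
```

View pics/z10.png

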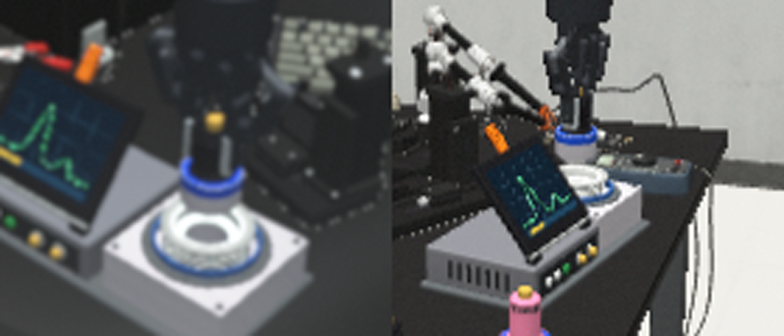

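View pics/wrist10.png

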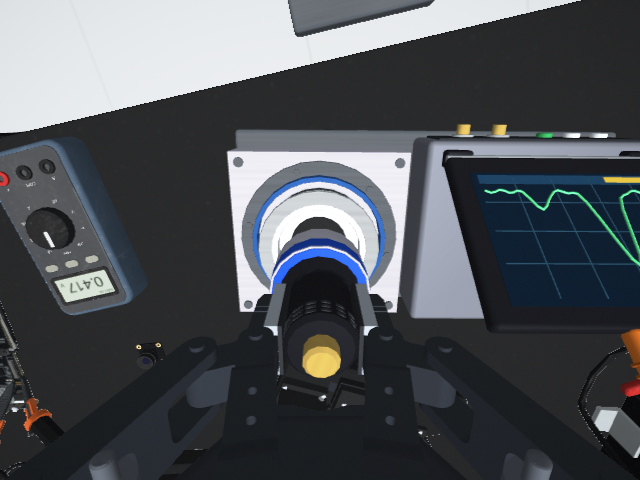

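Run:
```python
from h import *
c=np.array([461.5,-177.1]);T=np.array([461.9,-177.0,167.7])
for n,box,f,o in [('wrist10',(225,140,415,330),4,'ovw10'),('scene10',(355,210,435,290),7,'ovs10')]:
    w=load(n); im=cv2.imread(f'pics/{n}.png'); x0,y0,x1,y1=box
    im=cv2.resize(im[y0:y1,x0:x1],None,fx=f,fy=f,interpolation=cv2.INTER_CUBIC)
    th=np.linspace(0,2*np.pi,90)
    for xy,r,z,col in [(c,40.5,79,(0,0,255)),(c,27.5,79,(255,0,255)),(c,47,65,(0,200,200)),(T[:2],25.5,T[2]-32,(0,255,0)),(T[:2],22.5,T[2]-64,(0,255,0)),(T[:2],7,T[2]+20,(0,255,0))]:
        P=np.array([(proj(w,[xy[0]+r*np.cos(t),xy[1]+r*np.sin(t),z])+.5-[x0,y0])*f for t in th]).round().astype(int); cv2.polylines(im,[P],True,col,1)
    cv2.imwrite(f'pics/{o}.png',im[:600])
```

```text
(no output)
```

View pics/ovw10.png

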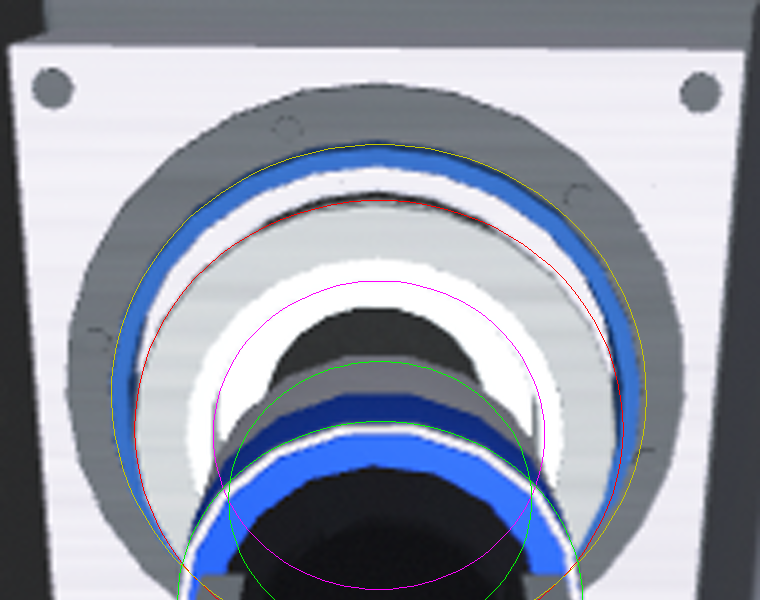

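View pics/ovs10.png

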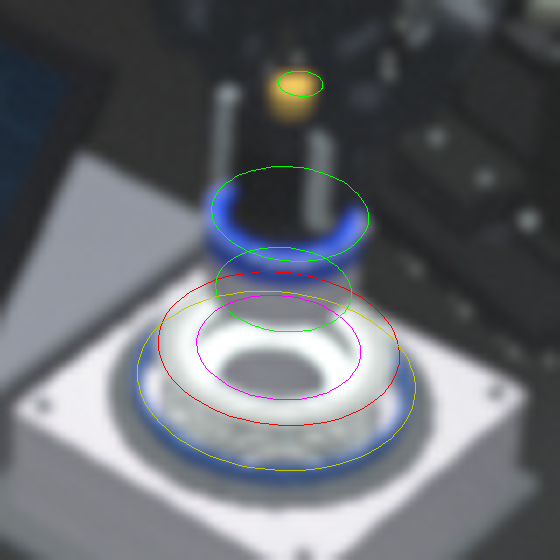

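```bash
python3 -m pendant '[[[0.1,0.02,-0.08,0.8,0,0,0],[0.1,0.02,-0.08,1.6,0,0,0],[0.1,0.02,-0.08,2.3,0,0,0],[0.1,0.02,-0.08,2.6,0,0,0],[0.1,0.02,-0.08,2.9,0,0,0],[0.1,0.02,-0.08,3.1,0,0,0],[0.1,0.02,-0.08,3.1,0,0,0]]]' 60
```

```text
clock: 14.38
eef_pos: [461.5, -177.7, 136.5]
orientation: [[-0.978, 0.209, 0.002], [0.209, 0.978, 0.002], [-0.001, 0.002, -1.0]]
contact_force: [-0.6, 0.5, -2.0]
opening: 28.7
```

```bash
python3 -m pendant '[[[0.1,0,0,0.3,0,0,0],[0.1,0,0,0.5,0,0,0],[0.1,0,0,0.6,0,0,0],[0.1,0,0,0.6,0,0,0]]]' 60;python3 - <<'E'
from h import *
w=snap('wrist','wrist11');snap('side','side11');snap('scene','scene11')
s=status.state(); print(s['eef_pos'],s['contact_force'],s['moment'])
a=cv2.imread('pics/scene11.png')[200:300,340:440];b=cv2.imread('pics/wrist11.png')[150:330,220:420]
cv2.imwrite('pics/z11.png',np.hstack([cv2.resize(a,(400,400),interpolation=cv2.INTER_CUBIC),cv2.resize(b,(400,400),interpolation=cv2.INTER_CUBIC)]))
E
```

```text
clock: 14.88
eef_pos: [461.5, -177.7, 130.5]
orientation: [[-0.978, 0.209, 0.002], [0.209, 0.978, 0.002], [-0.001, 0.002, -1.0]]
contact_force: [-0.1, 0.3, -1.8]
opening: 28.7
[ 461.58305013 -177.75263125  130.6059195 ] [-0.18286732 -0.07168236 -1.46932286] [-0.00537817 -0.01440095  0.00354979]
```

View pics/z11.png

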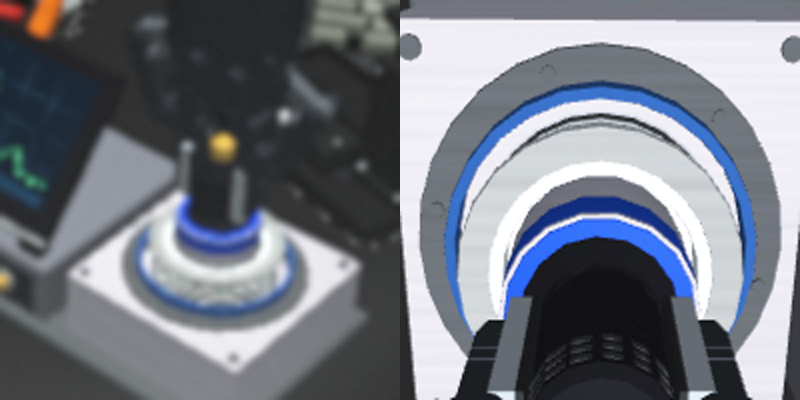

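Inside the bore with no side force. Now press down in steps.

```bash
python3 -m pendant '[[[0.1,0,0,0.2,0,0,0],[0.1,0,0,0.4,0,0,0],[0.1,0,0,0.6,0,0,0],[0.1,0,0,0.6,0,0,0]]]' 80;python3 -m pendant '[[[0.1,0,0,0.2,0,0,0],[0.1,0,0,0.4,0,0,0],[0.1,0,0,0.5,0,0,0],[0.1,0,0,0.5,0,0,0]]]' 80
```

```text
clock: 15.52
eef_pos: [461.9, -177.9, 125.4]
orientation: [[-0.978, 0.209, 0.003], [0.209, 0.978, 0.002], [-0.002, 0.003, -1.0]]
contact_force: [-1.4, 0.5, 7.2]
opening: 28.7
clock: 16.02
eef_pos: [461.9, -178.0, 121.4]
orientation: [[-0.978, 0.209, 0.003], [0.209, 0.978, 0.003], [-0.002, 0.004, -1.0]]
contact_force: [-3.3, 1.2, 9.4]
opening: 28.6
```

```bash
python3 -m pendant '[[[0.1,0,0,0.2,0,0,0],[0.1,0,0,0.4,0,0,0],[0.1,0,0,0.5,0,0,0],[0.1,0,0,0.5,0,0,0],[0.1,0,0,0.5,0,0,0]]]' 80;python3 - <<'E'
from h import *
w=snap('wrist','wrist12');snap('side','side12');snap('scene','scene12')
s=status.state(); print(s['eef_pos'],s['contact_force'],s['moment'])
a=cv2.imread('pics/scene12.png')[200:300,340:440];b=cv2.imread('pics/wrist12.png')[150:330,220:420]
cv2.imwrite('pics/z12.png',np.hstack([cv2.resize(a,(400,400),interpolation=cv2.INTER_CUBIC),cv2.resize(b,(400,400),interpolation=cv2.INTER_CUBIC)]))
E
```

```text
clock: 16.65
eef_pos: [461.9, -178.1, 117.8]
orientation: [[-0.978, 0.209, 0.003], [0.209, 0.978, 0.004], [-0.002, 0.005, -1.0]]
contact_force: [-3.8, 1.5, 11.3]
opening: 28.0
[ 461.96039966 -178.07558215  117.79791271] [-3.26615451  1.93595905 10.76519837] [0.63212108 1.01134325 0.01002611]
```

View pics/z12.png

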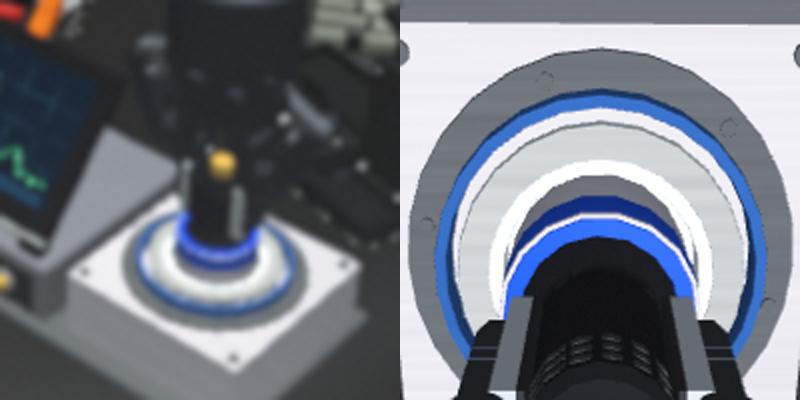

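View pics/wrist12.png

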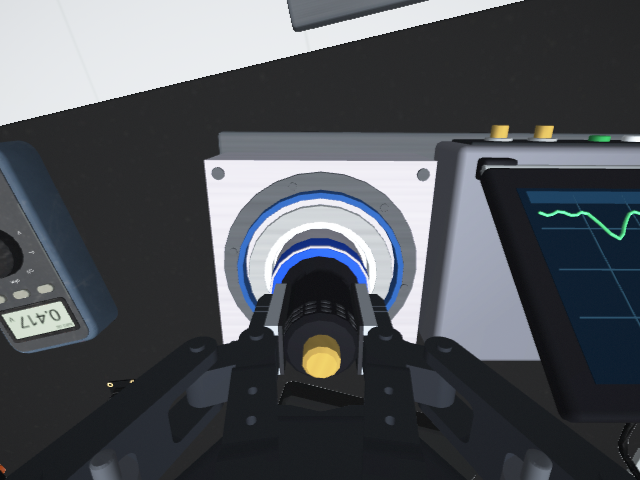

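```bash
python3 -m pendant '[[[0.1,0.03,0,0.1,0,0,0],[0.1,0.03,0,0.2,0,0,0],[0.1,0.03,0,0.25,0,0,0],[0.1,0.03,0,0.25,0,0,0],[0.1,0.03,0,0.25,0,0,0]]]' 80;python3 - <<'E'
from h import *
w=snap('wrist','wrist13');snap('side','side13');snap('scene','scene13')
s=status.state(); print(s['eef_pos'],s['contact_force'],s['moment'])
im=cv2.imread('pics/wrist13.png'); box=(225,150,415,330); f=4; x0,y0,x1,y1=box
im=cv2.resize(im[y0:y1,x0:x1],None,fx=f,fy=f,interpolation=cv2.INTER_CUBIC)
th=np.linspace(0,2*np.pi,90); c=(461.5,-177.5); T=s['eef_pos']
for xy,r,z,col in [(c,40.5,65,(0,0,255)),(c,40.5,70,(255,0,255)),(c,47,65,(0,200,200)),(T[:2],25.5,T[2]-32,(0,255,0)),(T[:2],7,T[2]+20,(0,255,0))]:
    P=np.array([(proj(w,[xy[0]+r*np.cos(t),xy[1]+r*np.sin(t),z])+.5-[x0,y0])*f for t in th]).round().astype(int); cv2.polylines(im,[P],True,col,1)
cv2.imwrite('pics/ov13.png',im[:600])
b=cv2.imread('pics/side13.png'); cv2.imwrite('pics/z13.png',cv2.resize(b[150:350,220:440],None,fx=3,fy=3,interpolation=cv2.INTER_CUBIC))
E
```

```text
clock: 17.42
eef_pos: [461.9, -178.2, 116.8]
orientation: [[-0.978, 0.209, 0.004], [0.209, 0.978, 0.006], [-0.003, 0.006, -1.0]]
contact_force: [-3.9, 0.8, 11.7]
opening: 28.6
[ 461.90838745 -178.17551978  116.85460824] [-3.9451497   1.29897059 10.9664269 ] [0.58640961 0.9373265  0.00663205]
```

View pics/ov13.png

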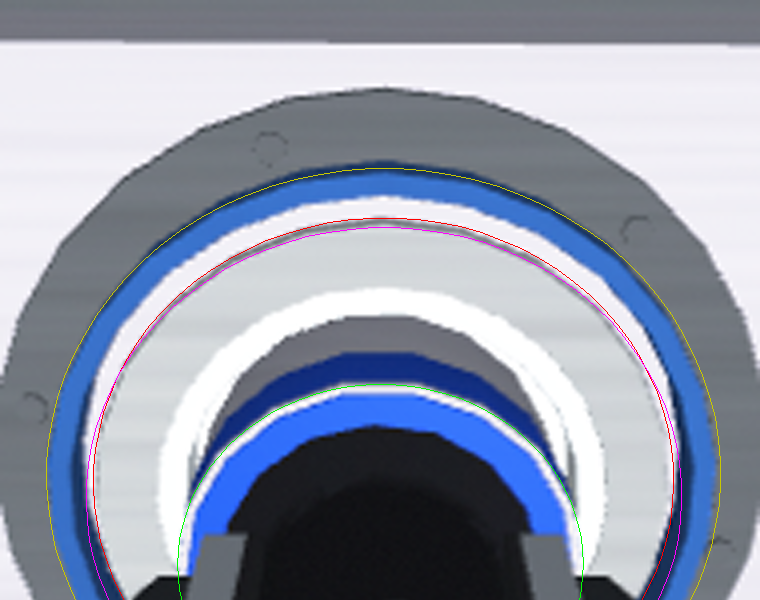

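View pics/z13.png

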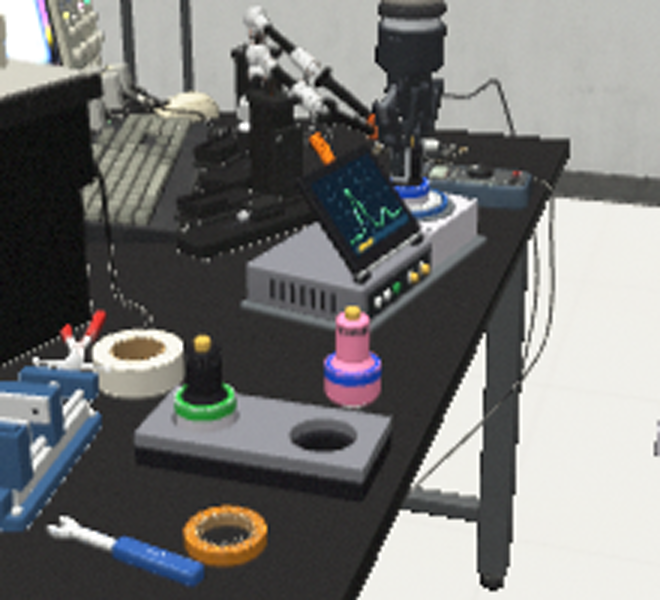

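```bash
python3 -m pendant '[[[0.1,0,0,0.15,0,0,0],[0.1,0,0,0.25,0,0,0],[0.1,0,0,0.25,0,0,0],[0.1,0,0,0.25,0,0,0],[0.1,0,0,0.25,0,0,0],[0.1,0,0,0.25,0,0,0]]]' 80
```

```text
clock: 18.32
eef_pos: [461.9, -178.3, 116.0]
orientation: [[-0.978, 0.21, 0.005], [0.21, 0.978, 0.007], [-0.003, 0.008, -1.0]]
contact_force: [-4.3, 1.9, 13.5]
opening: 28.7
```

Run:
```python
from h import *
s=status.state(); print(s['eef_pos'],s['contact_force'],np.abs(s['qd']).max())
ims=[]
for n,box,f in [('wrist',(240,180,400,290),4.5),('scene',(360,220,430,280),9)]:
    w=snap(n,n+'14'); im=cv2.imread(f'pics/{n}14.png'); x0,y0,x1,y1=box
    im=cv2.resize(im[y0:y1,x0:x1],None,fx=f,fy=f,interpolation=cv2.INTER_CUBIC)
    th=np.linspace(0,2*np.pi,90); c=(461.5,-177.3)
    for r,z,col in [(40.5,65,(0,0,255)),(40.5,69,(255,0,255)),(47,65,(0,200,200))]:
        P=np.array([(proj(w,[c[0]+r*np.cos(t),c[1]+r*np.sin(t),z])+.5-[x0,y0])*f for t in th]).round().astype(int); cv2.polylines(im,[P],True,col,1)
    cv2.imwrite(f'pics/ov14{n}.png',im[:600])
```

```text
[ 461.86407929 -178.28504962  116.01729512] [-4.32576201  1.94508961 13.5115292 ] 0.002489360082048215
```

View pics/ov14wrist.png

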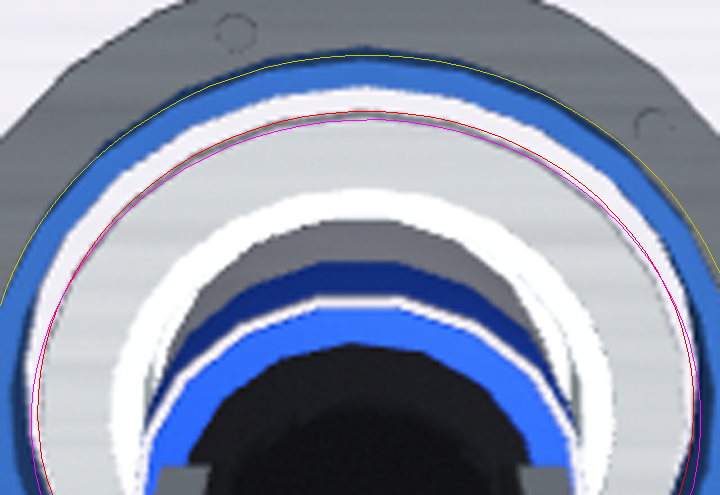

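View pics/ov14scene.png

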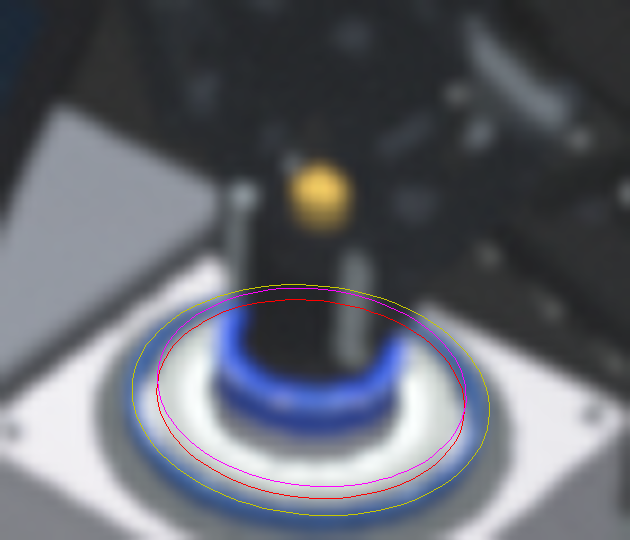

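```bash
python3 -c "
from workcell import ticket,status
print(status.state()['contact_force'],status.state()['opening']); print(ticket.job_done())"
```

```text
[-4.39433457  2.01085008 12.86104472] 28.70540359089415
the job is handed in; nothing more can be done
None
```

The job is handed in at about 18.5 s, with the gripper still holding the blue-banded sensor pressed down in the ring.

- **Screen:** I pinched it by the orange tab, raised it and released it. From two cameras it stood at about 51–53°, inside the 41–59° window. I measured the angle only after release; later pictures showed no visible change.
- **Sensor:** I took it from the tray by the neck (80 N grip at the end), set it lens down in the sprung ring and pressed until the tool had gone about 14.5 mm past first contact.
- **Push:** The wrist force was about 13 N upward, or about 15 N more than when the sensor hung free. That fits the ring being at or very near its stop.
- **Ring level and centring:** In the last wrist and scene pictures the ring lies flush with the blue collar, give or take a millimetre or two. The sensor looks upright and is about 1 mm off the ring axis by the cameras.
- **Side force:** About 4 N sideways was left at the tool, and I did not remove it. The tool's tilt is under 0.01 rad and the arm was still.
- **Other items:** The last side picture with the tray in view, taken just before the final press, shows the green sensor in its pocket and the tape roll, multimeter and pink look-alike apparently where they were. I judged this by eye, not by measurement.

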